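# Feel along a ring mandrel

### The arm

A 6-joint arm with a two-finger parallel gripper is mounted at the origin on the work surface. World frame = base frame: x ahead of the robot, y to its left, z up, the work surface at z = 0. Lengths are in m, angles in degrees, forces in N, time in s.
With the tool pointing down it reaches from about 0.325 to 0.85 m from the base axis. Payload 15.5 kg.
Tool frame: the origin (TCP) lies at the very end of the fingers, on their centre line; the grasp point (between the pads) lies arm.grip_depth behind it (arm.grip_depth is the distance from the TCP to the grasp point, in m); z points along the fingers, y is the direction in which the jaws open and shut (so a half turn about z gives the same grasp; the last joint's range is limited). The gripper opens to 91 mm and grips with 3 to 60 N. Pads are 32 mm wide; open, the fingers measure 118 mm over their backs; the gripper's body (76 mm by 178 mm) begins 60 mm behind the grasp point.
Start: joints at [-5.472, 28.281, 77.091, -0, 74.628, -5.472], TCP at [0.625, 0, 0.214] pointing down, gripper open.
Joint ranges: [-166.48, 166.48], [-47.26, 123.95], [12.59, 153.08], [-70.14, 250.14], [6.76, 159.57], [-176.63, 176.63]. Speed limits (degrees/s): [108.29, 108.29, 147.25, 172.46, 172.46, 172.46].

### API

Orientations are given as a 3x3 rotation matrix whose columns are the frame's x, y, z axes.
In Python, from rig import arm gives the robot as it stands. Calls block until the motion is done:
- arm.move_to(position, orientation): joint-space move of the TCP to a pose.
- arm.move_l(position, orientation=None, feed=0.15): straight line of the TCP; orientation=None keeps the orientation; feed is the mean speed in m/s.
- arm.move_joints(angles): joint-space move.
- arm.grip(opening): finger opening in m; the grip force is fixed at half the most; returns when the fingers have stopped.
- arm.sleep(seconds).
- arm.solve_ik(position, orientation): joint angles nearest the present ones, or None.
- arm.snapshot(name): name is "scene" or "side" or "wrist"; returns the picture (384x512x3 uint8, red, green, blue); there is no depth.
- arm.get_calibration(name): a dict with "intrinsics" (3x3 intrinsics, pixels), "cam_to_world" (4x4, takes a point from camera to world coordinates). Camera axes: x right, y down, z forward; pixel columns grow to the right and rows downward; lengths in m; the calibration is good to about 2 mm. A picture is of the moment at which its call begins: read the wrist's pose just before it. get_calibration takes no time and is no camera call; for the wrist camera it gives the pose at the moment of the call.
A pose or a line that the arm cannot do raises arm.Unreachable and nothing moves.
- arm.sign_off(): hands the job in, once; it reports no verdict.
Readings, each from a call of its own:
- arm.current_t(): time.
- arm.current_joint_positions(): joint angles.
- arm.current_dq(): joint speeds.
- arm.current_tau(): joint torques, N m.
- arm.current_ee_pos(): TCP position.
- arm.current_tool_rot(): TCP orientation.
- arm.current_force(): force on the tool from outside, world axes, zero at the start.
- arm.current_torque(): the same for the moment, N m.
- arm.current_width(): finger opening in m.
Only numpy, scipy, OpenCV 4.12 (cv2) and the standard library are available. Lean on these libraries where they do the work, as an engineer would, in place of code of your own. Each camera call takes 0.05 s, during which the arm holds its last target. There are 200 camera calls.

### The job

Feel the stepped ring mandrel on its sprung stand for dents: with a fingertip, work along its top from the thick end (by the dark handle) to the thin end, lightly pressing each of its five sections in turn so that the mandrel dips a little on its springs, never down to its stop, and without squeezing it. Finish with the fingertip still resting on the fifth section, the one just before the nose that carries the ring, and keep it lightly pressed down there when the program ends. Do not shift the ring, and leave everything else where it is.

Things in the scene. Friction and masses are not known exactly. Their poses are not given: they have to be found in the camera images.
- sec1 (a point): first, thickest section of the lying stepped steel ring mandrel: a plain cylinder 40 mm long and 26.8 mm in diameter, with a dark line at its end. Point on top of the section, half-way along the section; x runs along the level mandrel towards its thin end, z up. The five sections follow end to end, 200 mm in all, and the top drops by 1.2 mm at each step towards the thin end. Unpressed, the mandrel's centre line is 85 mm above the bench.
- sec2 (a point): second section of the lying stepped steel ring mandrel: a plain cylinder 40 mm long and 24.4 mm in diameter, with a dark line at its end. Point on top of the section, half-way along the section; x runs along the level mandrel towards its thin end, z up.
- sec3 (a point): third section of the lying stepped steel ring mandrel: a plain cylinder 40 mm long and 22.0 mm in diameter, with a dark line at its end. Point on top of the section, half-way along the section; x runs along the level mandrel towards its thin end, z up.
- sec4 (a point): fourth section of the lying stepped steel ring mandrel: a plain cylinder 40 mm long and 19.6 mm in diameter, with a dark line at its end. Point on top of the section, half-way along the section; x runs along the level mandrel towards its thin end, z up.
- sec5 (a point): fifth, thinnest section of the lying stepped steel ring mandrel: a plain cylinder 40 mm long and 17.2 mm in diameter, with a dark line at its end. Point on top of the section, half-way along the section; x runs along the level mandrel towards its thin end, z up.
- mandrel (a joint): how far the whole mandrel is pressed down on its springs, in m: 0 up at rest, 0.014 at the lower stop. It stays level wherever it is pressed and rises again by itself. It takes about 1 N to start and 0.7 N more for each mm; 5 mm takes about 4.5 N.
- ring (a joint): how far the ring has been shifted along the nose, in m: 0 at the start, positive towards the tip. It slides at about 0.4 N.
- ring_center (a point): centre of the finger ring that sits around the mandrel's straight nose (15.6 mm in diameter, 55 mm long, beyond the thin end of the fifth section). The ring is 21 mm across outside and 5 mm wide; its centre is 42 mm beyond the middle of the fifth section and it stands 2.7 mm proud of the nose.
- stand: fixed wooden board, 350 x 160 x 14 mm, that carries the sprung mandrel on two posts at its ends. Origin on the bench under the middle of the five sections; x along the mandrel towards its thin end, z up. A dark handle, 24 mm thick and 72 mm long, continues the mandrel at its thick end.
- ring_box: closed jewellery ring box, 45 x 45 x 34 mm, on the stand's board. Origin at the centre of its underside. To be left alone.
- blank: loose plain ring blank lying flat on the stand's board, 24 mm across, 8 mm high. Origin at the centre of its underside. To be left alone.
- loupe: small black round loupe, 32 mm across, 30 mm high, on the stand's board. Origin at the centre of its underside. To be left alone.
- bench_block: square steel bench block, 70 x 70 x 20 mm, on the bench. Origin at the centre of its underside. To be left alone.
- jar: lidded jar, 54 mm across, 75 mm high, on the bench. Origin at the centre of its underside. To be left alone.
- bezel_mandrel: short stout steel cone standing upright on the bench, 40 mm across at its foot, 92 mm high; not the one to feel. Origin at the centre of its underside. To be left alone.
- dish: small white dish, 80 mm across, 30 mm high. Origin at the centre of its underside. To be left alone.

How it is judged (in metres and radians):
On the way, in this order (a step that is already met when the one before it is completed fails the run):
1. a fingertip presses section 1, the mandrel dipping over 1 mm (contact force between the fingers and mandrel_c0 above 0.4 N and value of joint mandrel above 0.001 m), for 0.1 s.
2. a fingertip presses section 2, the mandrel dipping over 1 mm (contact force between the fingers and mandrel_c1 above 0.4 N and value of joint mandrel above 0.001 m), for 0.1 s.
3. a fingertip presses section 3, the mandrel dipping over 1 mm (contact force between the fingers and mandrel_c2 above 0.4 N and value of joint mandrel above 0.001 m), for 0.1 s.
4. a fingertip presses section 4, the mandrel dipping over 1 mm (contact force between the fingers and mandrel_c3 above 0.4 N and value of joint mandrel above 0.001 m), for 0.1 s.
5. a fingertip presses section 5, the mandrel dipping over 1 mm (contact force between the fingers and mandrel_c4 above 0.4 N and value of joint mandrel above 0.001 m), for 0.1 s.
At the end, for the whole second after the job is handed in: The fingers still press the fifth section (over 0.4 N) with the mandrel between 1 and 13.2 mm down; the ring is within 4 mm of where it was along the nose, and every other loose thing within 15 mm of its place (all of step 5 and value of joint mandrel below 0.0132 m and value of joint ring between -0.004 and 0.004 m and distance of each of ring_box, blank, loupe, bench_block, jar, bezel_mandrel, dish from where it was at the start of the episode below 0.015 m); the arm keeps its last pose, push and grip.
It fails at once if the mandrel is pressed down to its stop (over 13.2 mm) (value of joint mandrel above 0.0132 m).
It fails at once if a section is squeezed or struck with over 20 N (contact force between the fingers and mandrel_c0 above 20 N or contact force between the fingers and mandrel_c1 above 20 N or contact force between the fingers and mandrel_c2 above 20 N or contact force between the fingers and mandrel_c3 above 20 N or contact force between the fingers and mandrel_c4 above 20 N).
It fails at once if the ring is shifted over 4 mm along the nose (value of joint ring above 0.004 m or value of joint ring below -0.004 m).
It fails at once if a bystander is moved or lifted over 15 mm (distance of any of ring_box, blank, loupe, bench_block, jar, bezel_mandrel, dish from where it was at the start of the episode above 0.015 m).
It also fails if it takes over 38 s, if anything falls off the work surface, if the arm or the gripper's body presses on something with over 40 N, if the wrist force passes 120 N, or if a joint passes its speed limit or range.

## Working session

There is one attempt and no reset: what is moved stays moved. The work goes in short steps, each a Python script; the robot and the scene stay as the last script left them, time stands still between calls to the robot, and variables do not carry over. Pictures are saved under pics/ and viewed, about 8 in all and at most 12, crops included, and the job is handed in when it is done.

```bash
mkdir -p pics && python3 - <<'E'
from rig import arm
import cv2,numpy as np
for n in("scene","side"):
    im=arm.snapshot(n); cv2.imwrite(f"pics/{n}0.png",im[...,::-1])
    c=arm.get_calibration(n); print(n,np.round(c["intrinsics"],1).tolist(),np.round(c["cam_to_world"],3).tolist())
a=[cv2.imread(f"pics/{n}0.png") for n in("scene","side")]
print(arm.current_t(),arm.grip_depth,arm.current_width(),arm.current_tool_rot())
E
```

```text
scene [[422.4, 0.0, 255.9], [0.0, 422.4, 195.1], [0.0, 0.0, 1.0]] [[0.459, 0.703, -0.543, 1.24], [0.888, -0.351, 0.296, -0.356], [0.017, -0.619, -0.785, 1.049], [0.0, 0.0, 0.0, 1.0]]
side [[388.7, 0.0, 252.7], [0.0, 388.7, 187.3], [0.0, 0.0, 1.0]] [[0.901, -0.235, 0.364, 0.235], [-0.433, -0.525, 0.733, -0.658], [0.019, -0.818, -0.575, 0.598], [0.0, 0.0, 0.0, 1.0]]
0.1 0.0188 0.0911879558982566 [[-1.52450286e-05  9.99999422e-01 -1.07511222e-03]
 [ 9.99999996e-01  1.53352893e-05  8.39464335e-05]
 [ 8.39628721e-05 -1.07511093e-03 -9.99999419e-01]]
```

View pics/scene0.png

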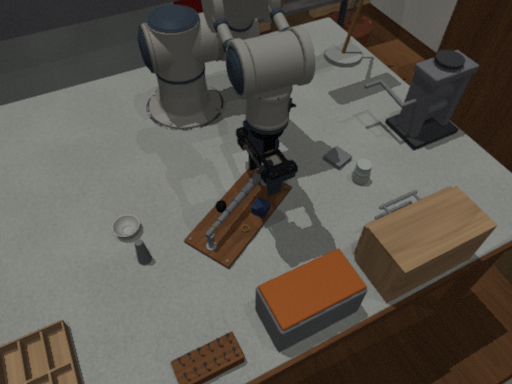

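View pics/side0.png

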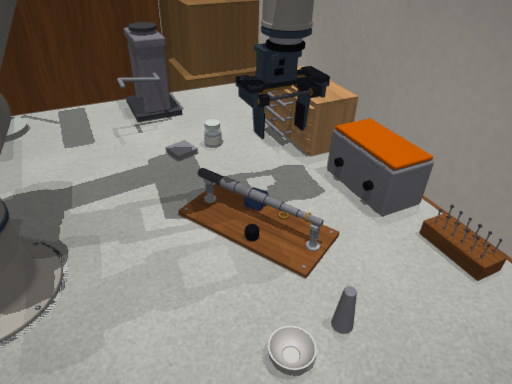

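The side view shows the handle (dark, thick end) at about (210,176) and the nose post at about (314,230). In the scene view the thin end is near (212,240), and the gripper hides part of the thick end. I'll enlarge the side view.

```bash
python3 - <<'E'
import cv2
a=cv2.imread("pics/side0.png")[160:270,175:345]
b=cv2.resize(a,None,fx=4.7,fy=4.7,interpolation=cv2.INTER_CUBIC)
cv2.imwrite("pics/c1.png",b); print(b.shape)
E
```

```text
(517, 799, 3)
```

View pics/c1.png

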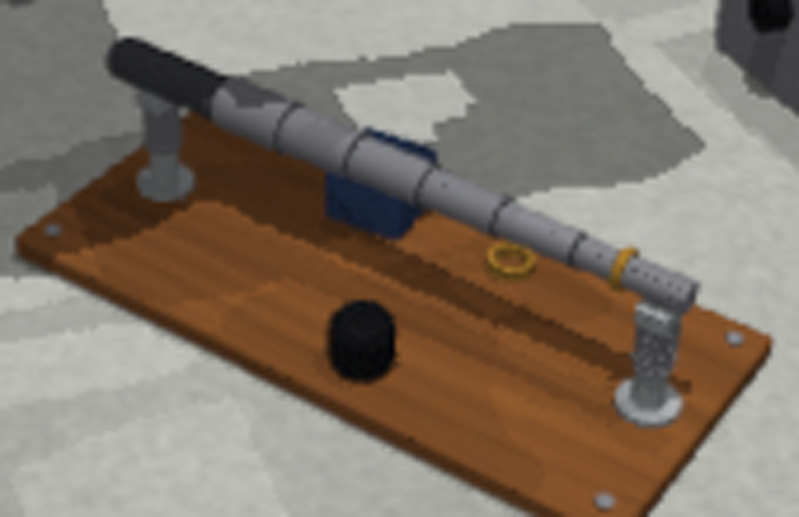

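The crop shows the dark section lines with centres near (285,127), (352,152), (425,185), (501,216) and (576,247). The ring is at (624,267) and the tip at (690,294). I'll cast rays through these onto z = 0.085 and fit the axis with the known spacing.

```bash
cat > h.py <<'E'
import numpy as np
from rig import arm
def ray(name,uv,z,c=None):
    c=c or arm.get_calibration(name); M=c["cam_to_world"]
    d=M[:3,:3]@np.linalg.solve(c["intrinsics"],[*uv,1]); o=M[:3,3]
    return o+d*(z-o[2])/d[2]
def proj(name,P,c=None):
    c=c or arm.get_calibration(name); M=c["cam_to_world"]
    p=c["intrinsics"]@(M[:3,:3].T@(np.asarray(P)-M[:3,3])); return p[:2]/p[2]
def fit(s,P):   # P ~ c + s*d along axis, s from middle of sec3
    A=np.polyfit(s,P[:,:2],1); return A[1],A[0]
E
python3 - <<'E'
from h import *
px=np.array([(285,127),(352,152),(425,185),(501,216),(576,247),(624,267),(690,294)])
s=np.array([-.06,-.02,.02,.06,.1,.122,.155])
P=np.array([ray("side",(175+u/4.7-.4,160+v/4.7-.4),.085) for u,v in px])
c,d=fit(s,P); print(np.round(P,4)); print(c,d,np.linalg.norm(d),np.degrees(np.arctan2(d[1],d[0])))
print(np.round((P[:,:2]-c-np.outer(s,d))*1e3,1))
for t in(-.1,.1,.155): print(proj("scene",[*(c+t*d/np.linalg.norm(d)),.085]))
E
```

```text
[[ 0.5249  0.0141  0.085 ]
 [ 0.5459 -0.0182  0.085 ]
 [ 0.5658 -0.0561  0.085 ]
 [ 0.5868 -0.0916  0.085 ]
 [ 0.6065 -0.1254  0.085 ]
 [ 0.6186 -0.1464  0.085 ]
 [ 0.635  -0.1741  0.085 ]]
[ 0.55578182 -0.03788007] [ 0.51194323 -0.88209458] 1.0198905434305492 -59.870309356447365
[[-0.2 -0.9]
 [ 0.3  2. ]
 [-0.2 -0.6]
 [ 0.3 -0.8]
 [-0.5  0.7]
 [ 0.4 -0.9]
 [-0.1  0.5]]
[257.68049403 174.78670597]
[219.03645352 220.35066461]
[207.15251122 234.36264286]
```

The residuals are within 2 mm and the scale is 1.02, so the fit holds. Next I'll close the gripper, align the jaw axis with the mandrel, hover above it and check with the wrist camera.

```bash
python3 - <<'E'
from h import *
import cv2,json
c=np.array([.5558,-.0379]); d=np.array([.5119,-.8821]); d/=np.linalg.norm(d)
arm.grip(0.0)
y=np.array([*d,0]); z=np.array([0,0,-1.]); best=None
for s in(1,-1):
    R=np.column_stack([np.cross(s*y,z),s*y,z]); q=arm.solve_ik([*c,.25],R); print(s,q)
    if q is not None:
        m=np.abs(np.array(q)-arm.current_joint_positions()).max()
        if best is None or m<best[0]: best=(m,R)
R=best[1]; np.save("R.npy",R)
arm.move_to([*(c-.03*d),.25],R)
cal=arm.get_calibration("wrist"); im=arm.snapshot("wrist"); cv2.imwrite("pics/w1.png",im[...,::-1])
np.savez("w1.npz",K=cal["intrinsics"],M=cal["cam_to_world"])
for t in(-.1,-.06,-.02,.02,.06,.1,.122,.155): print(t,proj("wrist",[*(c+t*d),.085],cal).round(1))
print(arm.current_t(),arm.current_width(),arm.current_force())
E
```

```text
1 [-1.00424671e+01  2.08186857e+01  8.39127237e+01 -2.54444375e-14
  7.52685906e+01  4.98300955e+01]
-1 [-1.00424671e+01  2.08186857e+01  8.39127237e+01 -2.54444375e-14
  7.52685906e+01 -1.30169905e+02]
-0.1 [190.7 177.7]
-0.06 [228.2 177.8]
-0.02 [265.7 177.9]
0.02 [303.2 177.9]
0.06 [340.8 178. ]
0.1 [378.3 178.1]
0.122 [398.9 178.1]
0.155 [429.8 178.1]
2.5 0.00035161106749187823 [-0.29816577 -1.07805074  0.43373621]
```

View pics/w1.png

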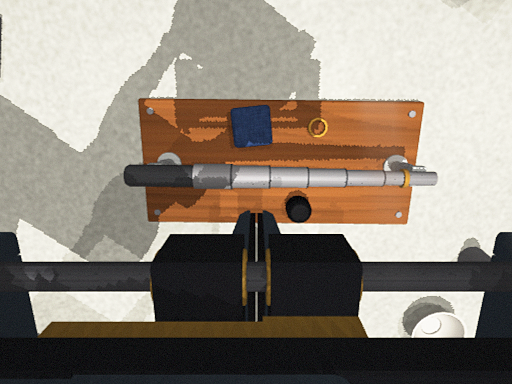

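The wrist view shows the mandrel lying along rows of about 176–178. The section lines are near columns 231, 270, 308, 346 and 385, the ring is at 405 and the tip at 437. I'll extract the lines and cast them onto the true top heights, since the lines are seen on top of the mandrel and not at axis height.

```bash
python3 - <<'E'
from h import *
import cv2
w=np.load("w1.npz"); cal=dict(intrinsics=w["K"],cam_to_world=w["M"])
g=cv2.cvtColor(cv2.imread("pics/w1.png"),cv2.COLOR_BGR2GRAY).astype(float)
hs=cv2.cvtColor(cv2.imread("pics/w1.png"),cv2.COLOR_BGR2HSV)
p=np.median(g[172:184],0); dk=cv2.blur(p[None],(11,1))[0]-p
cols=[]
for u in(231,270,308,346,385):
    i=u-6+np.argmax(dk[u-6:u+7]); ww=np.clip(dk[i-2:i+3],0,None); cols.append((ww@np.arange(i-2,i+3))/ww.sum())
# row centre: low-saturation band
rows=[]
for u in cols:
    u=int(u)+8; m=(hs[150:205,u-8:u+9,1]<70).mean(1)>.5; r=np.where(m)[0]+150; rows.append((r.min()+r.max())/2); print(u,r.min(),r.max())
r=np.array([26.8,24.4,22,19.6,17.2])/2e3
P=np.array([ray("wrist",(u,v),.085+k,cal) for u,v,k in zip(cols,rows,r)])
# silhouette centre rows taken at axis height-ish; camera offset sideways so use axis for lateral
Q=np.array([ray("wrist",(u,v),.085,cal) for u,v in zip(cols,rows)])
s=np.array([-.06,-.02,.02,.06,.1])
for X in(P,Q):
    A=np.polyfit(s,X[:,:2],1); print(A[1],A[0],np.linalg.norm(A[0]),np.degrees(np.arctan2(A[0,1],A[0,0]))); print(np.round((X[:,:2]-A[1]-np.outer(s,A[0]))*1e3,1).tolist())
print(np.round(cols,1),rows,"cam",cal["cam_to_world"][:3,3])
E
```

```text
238 166 187
277 167 186
316 169 186
354 170 185
392 156 184
[ 0.56131642 -0.03861124] [ 0.52120658 -0.844817  ] 0.9926590828848313 -58.32764960387921
[[1.3, 0.9], [0.2, 0.2], [-1.7, -1.1], [-2.7, -1.9], [2.8, 1.9]]
[ 0.55958209 -0.04071949] [ 0.54200454 -0.86569783] 1.021372439660471 -57.94973964083352
[[1.2, 1.1], [0.3, 0.1], [-1.6, -1.4], [-2.7, -2.1], [2.7, 2.2]]
[230.7 269.5 308.1 346.4 384.6] [np.float64(176.5), np.float64(176.5), np.float64(177.5), np.float64(177.5), np.float64(170.0)] cam [0.60596237 0.02667583 0.42100218]
```

The last row centre was contaminated by the post; it should be about 177.7. I'll refit with that, taking the lateral position from axis height and the longitudinal position from the top, then press sections 1–5 with feedback on wrist force.

```bash
cat > ax.py <<'E'
from h import *
w=np.load("w1.npz"); cal=dict(intrinsics=w["K"],cam_to_world=w["M"])
cols=[230.7,269.5,308.1,346.4,384.6]; rows=[176.5,176.5,177.5,177.5,178]
r=np.array([26.8,24.4,22,19.6,17.2])/2e3; s=np.array([-.06,-.02,.02,.06,.1])
P=np.array([ray("wrist",(u,v),.085+k,cal)[:2] for u,v,k in zip(cols,rows,r)])
Q=np.array([ray("wrist",(u,v),.085,cal)[:2] for u,v in zip(cols,rows)])
d=np.polyfit(s,Q,1)[0]; d/=np.linalg.norm(d); n=np.array([-d[1],d[0]])
c=(Q@n).mean()*n+(P@d-s).mean()*d
T=np.array([[*(c+t*d),.085+k] for t,k in zip([-.08,-.04,0,.04,.08],r)])
R=np.column_stack([np.cross([*d,0],[0,0,-1.]),[*d,0],[0,0,-1.]])
E
python3 - <<'E'
from ax import *
print(c,d,np.degrees(np.arctan2(d[1],d[0])),((P@d-s-c@d)*1e3).round(1),((Q@n-c@n)*1e3).round(1)); print(T.round(4))
arm.move_to([*T[0,:2],.13],R)
print(arm.solve_ik([*T[4,:2],.09],R) is not None)
arm.sleep(.3); F0=arm.current_force(); print(F0,arm.current_ee_pos())
z=.106
while z>T[0,2]-.004:
    arm.move_l([*T[0,:2],z],feed=.05 if z<.106 else .15)
    f=arm.current_force()-F0; print(round(z,4),arm.current_ee_pos()[2].round(4),f.round(2),round(arm.current_t(),2))
    if f[2]>3: break
    z-=.001
E
```

```text
[ 0.55835287 -0.04031169] [ 0.49421482 -0.86933981] -60.38201211946128 [ 0.4  0.1 -0.1 -0.2 -0.1] [-0.1  0.3 -0.3  0.1 -0. ]
[[ 0.5188  0.0292  0.0984]
 [ 0.5386 -0.0055  0.0972]
 [ 0.5584 -0.0403  0.096 ]
 [ 0.5781 -0.0751  0.0948]
 [ 0.5979 -0.1099  0.0936]]
True
[-0.07393938  0.16644523 -0.67849798] [0.51970842 0.02883498 0.13100938]
0.106 0.106 [ 0.49 -0.32  1.15] 3.69
0.105 0.1056 [-0.33 -0.15  1.18] 3.94
0.104 0.1041 [ 0.13 -0.68  0.7 ] 4.19
0.103 0.1029 [ 0.12  0.17 -0.39] 4.44
0.102 0.1019 [ 0.58 -0.35  0.73] 4.69
0.101 0.1009 [ 0.51 -0.09 -0.01] 4.94
0.1 0.0999 [-0.68  0.59  0.33] 5.19
0.099 0.0989 [0.19 0.38 0.71] 5.44
0.098 0.098 [ 0.49 -0.56  1.67] 5.69
0.097 0.097 [ 0.07 -0.36  2.88] 5.94
0.096 0.096 [ 0.19 -0.21  3.4 ] 6.19
```

Contact came at z ≈ 0.0985, against 0.0984 predicted, and the force rises at the expected spring rate. I'll press section 1 to 4 mm and then do the other sections, lifting clear between them.

```bash
python3 - <<'E'
from ax import *
import cv2
F0=np.array([0,0,-.3])
def mean_f(k=12):
    v=[]
    for _ in range(k): v.append(arm.current_force()); arm.sleep(.03)
    return np.mean(v,0)
for i,p in enumerate(T):
    if i:
        arm.move_l([*T[i-1,:2],.106],feed=.06); arm.move_l([*p[:2],.106],feed=.1); arm.sleep(.2); F0=mean_f()
        arm.move_l([*p[:2],p[2]+.002],feed=.06)
    arm.move_l([*p[:2],p[2]-.0045],feed=.03); arm.sleep(.3)
    f=mean_f()-F0
    print(i+1,arm.current_ee_pos().round(4),(p[2]-arm.current_ee_pos()[2]).round(4),f.round(2),round(arm.current_t(),2))
    if not 1.5<f[2]<9: print("odd force, stopping"); break
a=arm.snapshot("wrist");b=arm.snapshot("side")[140:270,160:360]
cv2.imwrite("pics/e.png",np.vstack([cv2.resize(a[120:260],(800,219)),cv2.resize(b,(585,380)) if 0 else cv2.copyMakeBorder(cv2.resize(b,(585,380)),0,0,0,215,0)])[...,::-1])
E
```

```text
1 [0.5189 0.0292 0.0939] 0.0045 [0.36 0.14 4.7 ] 7.14
2 [ 0.5388 -0.0056  0.0927] 0.0045 [1.86 0.13 4.18] 9.97
3 [ 0.5585 -0.0404  0.0916] 0.0044 [ 2.23 -0.23  4.41] 12.85
4 [ 0.5783 -0.0751  0.0904] 0.0044 [ 1.9  -0.44  3.96] 15.76
5 [ 0.5981 -0.1099  0.0892] 0.0044 [ 2.53 -0.73  4.11] 18.71
```

View pics/e.png

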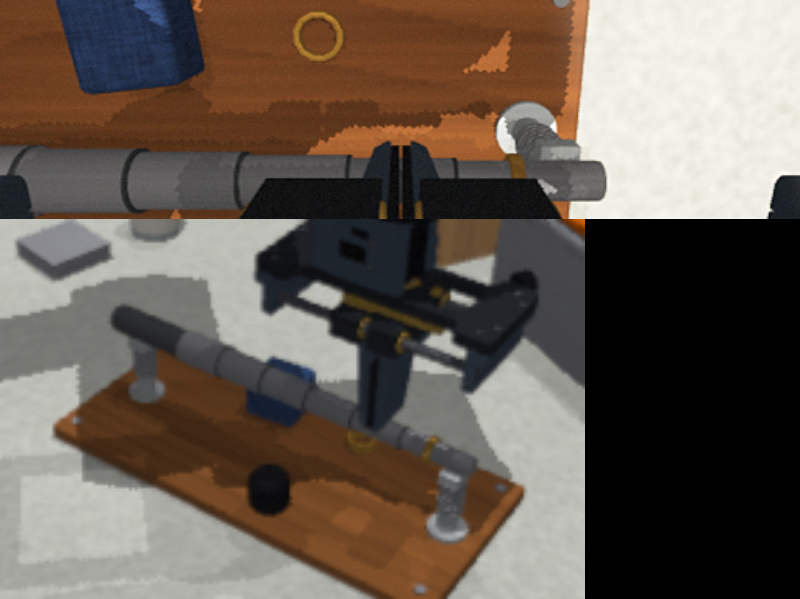

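The fingertip rests centrally on section 5: it is at column ~402, between the section lines at ~350 and ~455. The ring, at ~517, is well clear and in place, and the board items look undisturbed. I'm handing in.

```bash
python3 - <<'E'
from rig import arm
print(arm.current_ee_pos(),arm.current_force(),arm.current_t()); arm.sign_off()
E
```

```text
[ 0.59802793 -0.10991728  0.08916122] [ 2.63336138 -1.06301384  4.15210806] 18.8083
the job is handed in; nothing more can be done
```

I pressed all five sections in order from the thick end with the closed fingertips, lifting clear between sections. I handed in at 18.8 s with the fingertip still resting on section 5.

- **Presses:** Each section dipped about 4.5 mm, worked out from fingertip height. The upward force was 4.0–4.7 N, which fits the given spring (about 4.2 N at that dip).
- **Last check:** The fingertip is centred on section 5 with the mandrel about 4.4 mm down and about 4.2 N on it. In the last pictures the ring and the items visible on the board looked in place. The bezel mandrel and dish were outside that view, but the arm never went near them.
- **Disagreement:** From section 2 onwards the wrist sensor also showed about 2–2.5 N sideways in x. I did not trace its cause; it may be drift or bias in the force zero, or a slightly off-centre contact. The fingertip position and the pictures gave no sign of slipping.

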